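Draw a slide carrier down a tilted stage and hold it flush

TASK

Pick up the slide carrier by its rib and lay it flat on the tilted stage face near the top, matching the slope. Then draw it straight down the slope, pressed lightly on the face all the way and never lifted off, until its lower edge meets the stop ledge. Finish still gripping it, holding it pressed gently but firmly (about 10 N) flush on the face, centred, square and against the ledge; do not shift the stage's tilt or disturb the two bottles and the foam rack.

Things in the scene. Friction and masses are not known exactly. Their poses are not given: they have to be found in the camera images.
- carrier: slide carrier, loose, about 0.09 kg: flat steel plate 50 (its x) x 76 (its y) x 5 mm with glass let in, and on its middle a grey upright grip rib 40 mm long (along its x), 14 mm thick (along its y) that reaches from 5 to 41 mm above the underside. Origin: centre of the plate's flat underside; z points up out of the rib. It lies flat on the worktop, underside down; it is the same turned half round. Pinch the rib across its 14 mm.
- stage: tilting stage, fixed to the worktop: grey base 190 (x) x 116 (y) x 12 mm with a flat aluminium face plate above it, 152 mm long up the slope x 110 mm wide. Origin: centre of the base's underside. The face is hinged along y near the base's -x end, 75 mm to -x of the origin and 40 mm up, and rises toward the stage's +x. Along the lower edge of the face runs a dark stop ledge, 6 mm thick up the slope, standing 6 mm above the face. Nothing else stands above the face.
- stage_face (a joint): tilt of the stage face in rad, 0 = level, growing as the far (+x) end rises; different each time (0.26 to 0.61), held by a stiff friction clamp that ordinary pressing does not move; the face's top surface lies 16 mm above the hinge axis, square to the face
- face_plate (a joint): how far (m) the sprung face plate, with its ledge, is pressed in along its normal: 0 untouched, it begins to sink at about 2 N, then takes about 3 N more per mm, to a hard stop at 0.004 m (about 14 N)
- seat (a point): point on the top surface of the tilted face, in the middle of its width, where the carrier's origin is when the carrier lies flush and centred against the stop ledge. It sinks with the sprung face. Axes of the face: x up the slope, y across it, z out of the face.
- upper (a point): point on the top surface of the tilted face, 80 mm up the slope from seat, on the centre line: carrier's origin when it is laid on near the top (16 mm of face then remain above the carrier's upper edge). Same axes as seat.
- reagent_bottle_1: brown bottle with blue cap, 60 x 60 x 98 mm, bystander; origin at centre of underside
- reagent_bottle_2: white bottle with green cap, 48 x 48 x 93 mm, bystander; origin at centre of underside
- foam_rack: white foam block with green-capped tubes, 60 x 48 x 75 mm, bystander; origin at centre of underside
There are look-alikes about, which are no part of the job. There is more than one size of the stage; the one meant has the size given above.

How it is judged:
On the way, in this order (a step that is already met when the one before it is completed fails the run):
1. the gripped carrier lies flush on the face near the top (over 60 mm up the slope from seat), touching it with over 1 N (x of carrier in the frame of seat above 0.06 m and y of carrier in the frame of seat between -0.02 and 0.02 m and z of carrier in the frame of seat between -0.0025 and 0.0025 m and angle between the z axis of carrier and the z axis of seat, either way round below 0.06 rad and contact force between carrier and stage above 1 N and contact force between the fingers and carrier above 1 N), for 0.2 s.
2. half way down (20 to 50 mm from seat) it is still flush on the face and touching with over 1 N (x of carrier in the frame of seat between 0.02 and 0.05 m and z of carrier in the frame of seat between -0.0025 and 0.0025 m and angle between the z axis of carrier and the z axis of seat, either way round below 0.06 rad and contact force between carrier and stage above 1 N and contact force between the fingers and carrier above 1 N), for 0.1 s.
At the end, for the whole second after the job is handed in: Still gripped (over 2 N) and pressed on the stage with 3 to 30 N, at rest: origin within 4 mm of seat along the slope (at the ledge), 12 mm across and 2 mm off the face, faces parallel within 0.045 rad, square within 0.1 rad (x of carrier in the frame of seat between -0.004 and 0.004 m and y of carrier in the frame of seat between -0.012 and 0.012 m and z of carrier in the frame of seat between -0.002 and 0.002 m and angle between the z axis of carrier and the z axis of seat, either way round below 0.045 rad and angle between the x axis of carrier and the x axis of seat, either way round below 0.1 rad and contact force between carrier and stage between 3 and 30 N and contact force between the fingers and carrier above 2 N and linear speed of carrier below 0.02 m/s); the arm keeps its last pose, push and grip.
It fails at once if the carrier passes off the face (5 to 15 mm above it) over the middle of the slope (15 to 50 mm up from seat): it was lifted off on the way down (x of carrier in the frame of seat between 0.015 and 0.05 m and y of carrier in the frame of seat between -0.03 and 0.03 m and z of carrier in the frame of seat between 0.005 and 0.015 m).
It fails at once if the carrier is pressed on the stage with over 50 N (contact force between carrier and stage above 50 N).
It fails at once if the stage's tilt is shifted (upper moved over 10 mm) (distance of upper from where it was at the start of the episode above 0.01 m).
It fails at once if a bottle or the foam rack is moved over 20 mm (distance of any of reagent_bottle_1, reagent_bottle_2, foam_rack from where it was at the start of the episode above 0.02 m).
It also fails if it takes over 64 s, if anything falls off the work surface, if the arm or the gripper's body presses on something with over 40 N, if the wrist force passes 120 N, or if a joint passes its speed limit or range.

ROBOT

A 7-joint arm with a two-finger parallel gripper is mounted at the origin on a cart in front of the work surface, level with it; the furniture and walls round the work are solid. World frame = base frame: x ahead of the robot, y to its left, z up, the work surface at z = 0. Lengths are in m, angles in rad, forces in N, time in s.
With the tool pointing down it reaches from about 0.4 to 0.85 m from the base axis. Payload 4.5 kg.
Tool frame: the origin (TCP) lies midway between the tips of the shut fingers; the grasp point (between the pads) lies 19 mm behind it; z points along the fingers, y is the line along which they close (so a half turn about z gives the same grasp; the last joint's range is limited). The gripper opens to 88 mm and grips with 3 to 60 N. Pads are 18 mm wide; open, the fingers measure 123 mm over their backs; the gripper's body (75 mm by 187 mm) begins 45 mm behind the grasp point.
Start: joints at [1.358, 0.689, -0.195, 1.565, 0.157, 0.902, -0.215], TCP at [0.153, -0.606, 0.21] pointing down, gripper open.
Joint ranges: [-3.01, 3.01], [-0.46, 2.08], [-1.47, 1.51], [0.13, 2.56], [-1, 4.14], [0.04, 2.09], [-2.66, 2.66]. Speed limits (rad/s): [2.57, 2.57, 3.14, 3.14, 3.14, 3.14, 3.14].

INTERFACE

Orientations are given as a unit quaternion [x, y, z, w].
In Python, from plant import r gives the robot as it stands.
- The arm moves only by the tool carry_out, never from a script. Its argument "plan" is a list of rows, each an object with "rot": the turn, a rotation vector about the tool's x, y, z in rad, a list of three; "xyz": the shift along the tool's x, y, z in m, a list of three; "grip": the closure in counts, from 0 (fully open) to 255 (shut). In form: [{"rot": [wx, wy, wz], "xyz": [dx, dy, dz], "grip": grip}, ...]. A call has 1 to 8 rows; each row is the pose to reach, as a shift and turn from the pose commanded when the call began, along the tool's axes at that moment; what a row does not reach only later rows make up. A row lasts 1/12 s, in which the tool goes at most 41.7 mm and 7.16 degrees, less where a joint would pass 70% of its speed; a pose out of reach is approached as far as the arm can. A call with a gripper value outside its range is refused whole. The fingers move at their own pace and stop on an object; "squeeze" is the grip in N (left out, the last holds). Time passes only in rows, so rows that repeat a pose let the fingers close. It gives the time, the measured TCP pose, the force, the opening and the grip force at its end, in the units of the state.
- r.get_state(): the state, without advancing time (a new reading comes with each control period).
- r.snapshot(name): name is "scene" or "side" or "wrist"; returns the picture (400x640x3 uint8, red, green, blue); there is no depth.
- r.camera_params(name): a dict with "fx", "fy", "cx", "cy" (pixels), "distortion" ([k1, k2, p1, p2, k3] as OpenCV has them; the pictures are not rectified), "position" and "attitude" of the camera in the world; the wrist camera has in their place "hand_eye" (4x4, takes a point from camera to tool coordinates, whose origin is the TCP and whose axes are the flange's). Camera axes: x right, y down, z forward; pixel columns grow to the right and rows downward; lengths in m; the calibration is good to about 2 mm. A picture is of the moment at which its call begins: read the wrist's pose just before it. camera_params takes no time and is no camera call.
- r.finish_job(): hands the job in; it is judged then, once.
The state is a dict: "clock": time; "q": joint angles; "qd": joint speeds; "joint_torque": joint torques, N m; "tool_pos": TCP position; "eef_rot": TCP orientation; "contact_force": force on the tool from outside, world axes, zero at the start; "moment": the same for the moment, N m; "opening": opening from 0.0 (shut) to 1.0 (fully open); "finger_force": force on a finger pad.
Only numpy, scipy, OpenCV 4.12 (cv2) and the standard library are available. Lean on these libraries where they do the work, as an engineer would, in place of code of your own. Each camera call takes 0.05 s, during which the arm holds its last target. There are 200 camera calls.

## Working session

There is one attempt and no reset: what is moved stays moved. The work goes in short steps, Python scripts to look and compute and a tool call to move; the robot and the scene stay as the last step left them, time stands still between calls to the robot, and variables do not carry over. Pictures are saved under pics/ and viewed, at most 10 in all, crops included, and the job is handed in when it is done.

Besides the shell and the picture viewer there is one more tool, called after "Call:" by a JSON object that holds its "method" and its "body". carry_out: Moves the arm, as the interface text tells. Its arguments: {"type":"object","properties":{"plan":{"type":"array"},"squeeze":{"type":"number"}},"required":["plan"]}

```bash
mkdir -p pics; ls; python3 - <<'E'
from plant import r
import cv2
print(r.get_state())
for n in ("scene","side","wrist"):
    print(n,r.camera_params(n)); cv2.imwrite(f"pics/{n}0.png",r.snapshot(n)[:,:,::-1])
E
```

```text
pics
{'clock': 0.0, 'q': array([ 1.35779227,  0.68998059, -0.19448481,  1.56631482,  0.15734286,
        0.90251231, -0.2150902 ]), 'qd': array([-0.00031738,  0.00128815, -0.00049108,  0.00083571,  0.00011259,
       -0.00055675,  0.00092548]), 'joint_torque': array([-3.44852915e-04, -5.27568591e+01, -1.26688879e+00, -1.53428364e+01,
       -5.26182528e-02,  6.56995355e-03,  1.77245902e-04]), 'tool_pos': array([ 0.15244721, -0.60542912,  0.20891925]), 'eef_rot': array([ 9.92389387e-01,  1.23136002e-01, -2.03292263e-04, -8.87727699e-04]), 'contact_force': array([-0.07916969, -0.22358056,  0.65248978]), 'moment': array([ 0.07506384, -0.03371901,  0.05520225]), 'finger_force': 0.0, 'opening': 0.9987363270730732}
scene {'fx': 414.3145049988127, 'fy': 414.3145049988127, 'cx': 322.43471707123473, 'cy': 201.58237057269662, 'distortion': array([-0.07819382,  0.        ,  0.        ,  0.        ,  0.        ]), 'position': array([-0.36502229,  0.6660782 ,  0.58184589]), 'attitude': array([-0.39787199,  0.74865538, -0.46915041,  0.24720619])}
side {'fx': 473.5550331639927, 'fy': 473.5550331639927, 'cx': 313.66804246625867, 'cy': 196.072446613432, 'distortion': array([-0.03824159,  0.        ,  0.        ,  0.        ,  0.        ]), 'position': array([0.06868896, 1.18255881, 0.84177594]), 'attitude': array([-0.16295714,  0.86840958, -0.4590969 ,  0.09241115])}
wrist {'fx': 305.19420301073654, 'fy': 305.19420301073654, 'cx': 317.42827112953546, 'cy': 200.4782815845151, 'distortion': array([-0.00143868,  0.        ,  0.        ,  0.        ,  0.        ]), 'hand_eye': array([[-2.98632006e-04, -9.63619484e-01, -2.67277760e-01,
         6.76741956e-02],
       [ 9.99999780e-01, -4.46114005e-04,  4.91070439e-04,
         3.01920676e-04],
       [-5.92441395e-04, -2.67277555e-01,  9.63619405e-01,
        -1.74773620e-01],
       [ 0.00000000e+00,  0.00000000e+00,  0.00000000e+00,
         1.00000000e+00]])}
```

View pics/scene0.png

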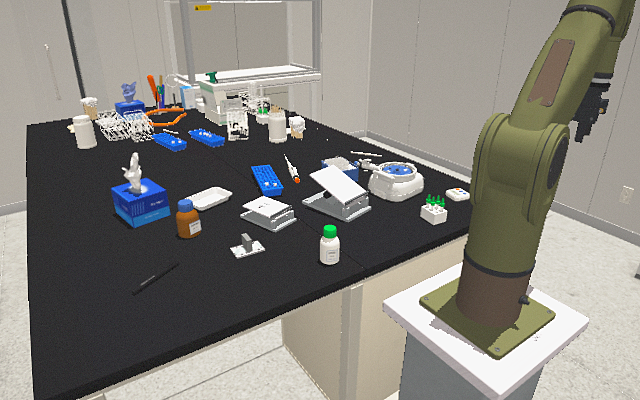

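View pics/side0.png

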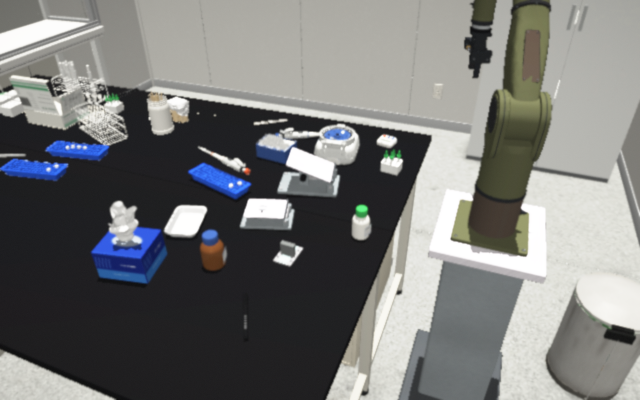

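The scene view shows the carrier at about (246,246), a larger stage at (338,195), a smaller one at (268,213), the brown bottle at (189,220), the white bottle at (330,245) and the rack at (434,210). The side view shows the carrier at (288,252) and the large stage at (310,175).

```bash
cat > h.py <<'E'
import numpy as np, cv2
from scipy.spatial.transform import Rotation as R
from plant import r
def cam(n, st=None):
    p=r.camera_params(n); K=np.array([[p['fx'],0,p['cx']],[0,p['fy'],p['cy']],[0,0,1]])
    if n=='wrist':
        T=np.eye(4); T[:3,:3]=R.from_quat(st['eef_rot']).as_matrix(); T[:3,3]=st['tool_pos']; T=T@p['hand_eye']
        return K,p['distortion'],T[:3,:3],T[:3,3]
    return K,p['distortion'],R.from_quat(p['attitude']).as_matrix(),p['position']
def ray(c,uv):
    K,d,Rm,t=c; n=cv2.undistortPoints(np.array(uv,float).reshape(-1,1,2),K,d)[:,0]
    return t, np.c_[n,np.ones(len(n))]@Rm.T
def onz(c,uv,z=0):
    t,v=ray(c,uv); return t+v*((z-t[2])/v[:,2])[:,None]
def proj(c,P):
    K,d,Rm,t=c; return cv2.projectPoints(((np.asarray(P,float).reshape(-1,3)-t)@Rm),np.zeros(3),np.zeros(3),K,d)[0][:,0]
E
python3 - <<'E'
from h import *
s=cv2.imread('pics/scene0.png')[150:270,160:460]; d=cv2.imread('pics/side0.png')[120:280,180:420]
a=cv2.resize(s,(750,300)); b=cv2.resize(d,None,fx=1.85,fy=1.85)
b=np.pad(b,((0,0),(0,750-b.shape[1]),(0,0))); cv2.imwrite('pics/crop.png',np.vstack([a,b]))
c=cam('scene'); print('scene carrier,big stage,small,brown,white,rack',onz(c,[(248,250),(338,208),(268,218),(189,234),(330,260),(434,218)]).round(3))
c=cam('side'); print(onz(c,[(288,255),(310,187),(268,220),(212,264),(361,236),(392,170)]).round(3))
E
```

```text
scene carrier,big stage,small,brown,white,rack [[ 0.493  0.315  0.   ]
 [ 0.559 -0.021  0.   ]
 [ 0.621  0.19   0.   ]
 [ 0.659  0.418  0.   ]
 [ 0.338  0.165  0.   ]
 [ 0.345 -0.221  0.   ]]
[[ 0.495  0.318 -0.   ]
 [ 0.564 -0.013  0.   ]
 [ 0.614  0.197  0.   ]
 [ 0.667  0.422  0.   ]
 [ 0.336  0.171  0.   ]
 [ 0.34  -0.211  0.   ]]
```

View pics/crop.png

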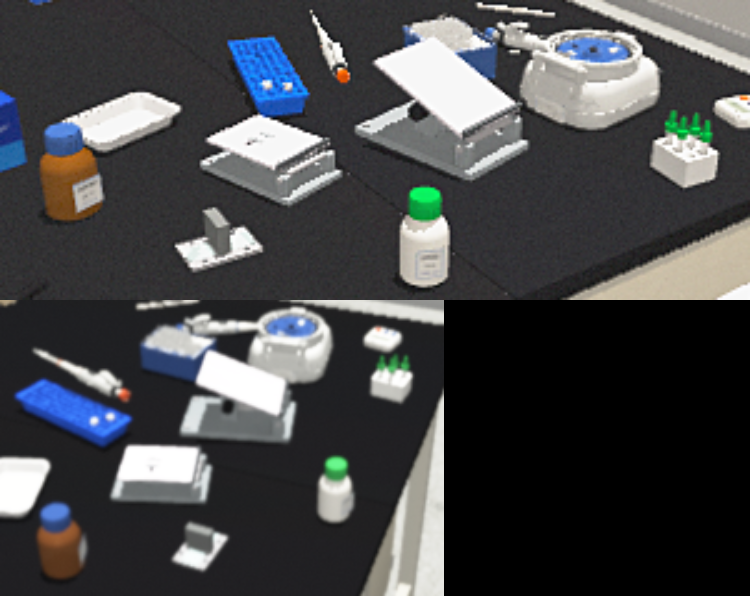

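Call:
{"method": "carry_out", "body": {"plan": [{"rot": [0,0,0],"xyz": [0.02,-0.02,-0.03],"grip": 0},{"rot": [0,0,0],"xyz": [0.05,-0.045,-0.05],"grip": 0},{"rot": [0,0,0],"xyz": [0.075,-0.07,-0.07],"grip": 0},{"rot": [0,0,0],"xyz": [0.1,-0.1,-0.09],"grip": 0},{"rot": [0,0,0],"xyz": [0.128,-0.128,-0.09],"grip": 0},{"rot": [0,0,0],"xyz": [0.156,-0.156,-0.09],"grip": 0},{"rot": [0,0,0],"xyz": [0.184,-0.184,-0.09],"grip": 0},{"rot": [0,0,0],"xyz": [0.212,-0.212,-0.09],"grip": 0}]}}

```text
clock: 0.82
tool_pos: [0.3069, -0.3468, 0.2999]
eef_rot: [0.992, 0.123, 0.0, 0.0]
contact_force: [0.4, 0.3, -0.4]
opening: 1.002
finger_force: 0.0
```

Call:
{"method": "carry_out", "body": {"plan": [{"rot": [0,0,0],"xyz": [0.028,-0.028,0],"grip": 0},{"rot": [0,0,0],"xyz": [0.056,-0.056,0],"grip": 0},{"rot": [0,0,0],"xyz": [0.084,-0.084,0],"grip": 0},{"rot": [0,0,0],"xyz": [0.112,-0.112,0],"grip": 0},{"rot": [0,0,0],"xyz": [0.14,-0.14,0],"grip": 0},{"rot": [0,0,0],"xyz": [0.168,-0.168,0],"grip": 0},{"rot": [0,0,0],"xyz": [0.196,-0.196,0],"grip": 0},{"rot": [0,0,0],"xyz": [0.224,-0.224,0],"grip": 0}]}}

```text
clock: 1.48
tool_pos: [0.4694, -0.075, 0.2997]
eef_rot: [0.992, 0.123, -0.0, 0.0]
contact_force: [0.5, -1.0, -0.1]
opening: 0.997
finger_force: 0.0
```

Call:
{"method": "carry_out", "body": {"plan": [{"rot": [0,0,0],"xyz": [0.02,-0.022,0],"grip": 0},{"rot": [0,0,0],"xyz": [0.04,-0.044,0],"grip": 0},{"rot": [0,0,0],"xyz": [0.04,-0.044,0],"grip": 0},{"rot": [0,0,0],"xyz": [0.04,-0.044,0],"grip": 0},{"rot": [0,0,0],"xyz": [0.04,-0.044,0],"grip": 0}]}}

```text
clock: 1.9
tool_pos: [0.4964, -0.0252, 0.2994]
eef_rot: [0.992, 0.123, -0.001, 0.0]
contact_force: [0.1, -0.5, 0.6]
opening: 1.001
finger_force: 0.0
```

```bash
python3 - <<'E'
from h import *
st=r.get_state(); im=r.snapshot('wrist')
import pickle; pickle.dump(st,open('w1.pkl','wb'))
print(st['clock'],st['tool_pos'],st['eef_rot'],st['contact_force'],st['q'])
cv2.imwrite('pics/w1.png',im[:,:,::-1])
E
```

```text
1.9 [ 0.49637284 -0.02517775  0.29935407] [ 9.92430180e-01  1.22807603e-01 -6.98637800e-04  3.78725402e-04] [ 0.11897793 -0.47007765  0.56493952] [ 0.16986495  0.41753077 -0.31636203  1.81118462  0.15794716  0.93881003
 -1.53944149]
```

View pics/w1.png

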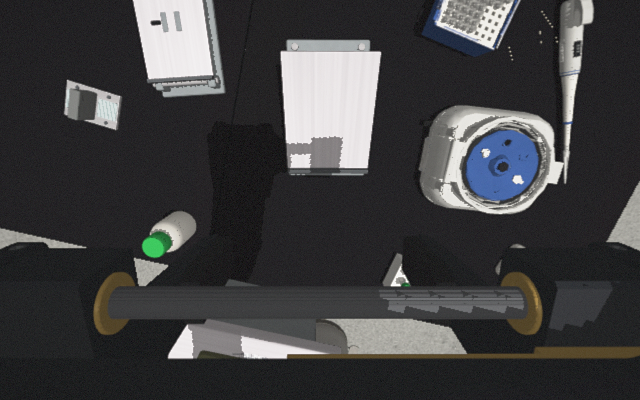

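The wrist view shows the large stage's face with corners near (281,52), (380,52), (368,172) and (288,172), and its dark ledge along the bottom (near the robot). The carrier is at (93,105), the white bottle at (165,235) and the look-alike stage at (180,45). I'll zoom for exact corners.

```bash
python3 - <<'E'
from h import *
im=cv2.imread('pics/w1.png')
a=cv2.resize(im[30:180,270:390],None,fx=4,fy=4,interpolation=cv2.INTER_NEAREST)
b=cv2.resize(im[75:135,60:130],None,fx=4,fy=4,interpolation=cv2.INTER_NEAREST)
b=np.pad(b,((0,360),(0,0),(0,0))); cv2.imwrite('pics/z1.png',np.hstack([a,b]))
E
```

```text
(no output)
```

View pics/z1.png

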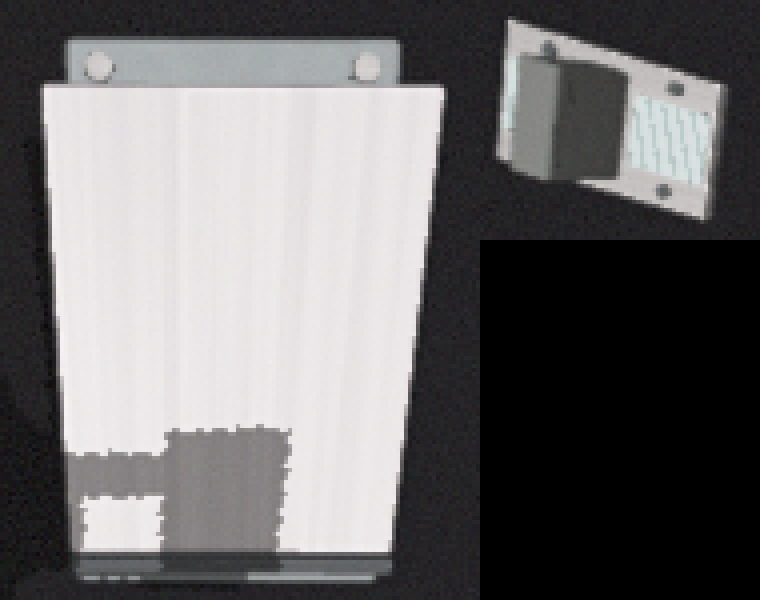

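The zoom shows clean corners for the face, the ledge's outer edge, the far base edge and all four carrier plate corners. Next I fit the poses.

```bash
cat > fit.py <<'E'
from h import *
import pickle
from scipy.optimize import least_squares
cw=cam('wrist',pickle.load(open('w1.pkl','rb'))); cs=cam('scene')
def frame(p):
    x,y,yaw,t,s0=p; Rz=R.from_euler('z',yaw).as_matrix(); o=np.array([x,y,0])
    Rf=Rz@R.from_euler('y',-t).as_matrix()
    org=o+Rz@np.array([-.075,0,.040])+Rf@np.array([s0,0,.016])
    return Rz,o,Rf,org   # org: lower edge mid of face top surface
def res(p,full=False):
    Rz,o,Rf,g=frame(p); f=lambda a:g+Rf@np.array(a); b=lambda a:o+Rz@np.array(a)
    W=[f([.152,.055,0]),f([.152,-.055,0]),f([0,.055,.006]),f([0,-.055,.006]),b([.095,.058,.012]),b([.095,-.058,.012])]
    uw=[(280.4,51.4),(380.6,51.4),(289.1,173),(367.1,172.6),(286.1,39.4),(369.6,39.4)]
    S=[f([.152,.055,0]),f([.152,-.055,0]),b([.095,.058,.012]),b([-.095,.058,.012]),b([-.095,-.058,.012])]
    us=[(309.8,176.2),(332.6,164.6),(302.6,201.8),(346.6,221),(370.6,209)]
    e=np.r_[proj(cw,W)-uw,(proj(cs,S)-us)*.7]
    return e if full else e.ravel()
s=least_squares(res,[.57,-.02,0,.45,0],loss='soft_l1')
if __name__=='__main__':
    print('stage',s.x.round(4)); print(res(s.x,True).round(1).tolist())
    Rz,o,Rf,g=frame(s.x); print('seat',g+Rf@[.031,0,0],'upper',g+Rf@[.111,0,0])
    # carrier
    uc=[(66.6,79.6),(120.6,96.1),(117.1,129.4),(63.9,114.1)]
    def rc(p):
        Rz=R.from_euler('z',p[2]).as_matrix()
        P=[[.025,.038,.005],[.025,-.038,.005],[-.025,-.038,.005],[-.025,.038,.005]]
        return (proj(cw,np.array([p[0],p[1],0])+np.array(P)@Rz.T)-uc).ravel()
    c=least_squares(rc,[.495,.316,0]); print('carrier',c.x.round(4),c.fun.round(1))
    st=pickle.load(open('w1.pkl','rb')); print('tool yaw',R.from_quat(st['eef_rot']).as_matrix()[:,0])
E
python3 fit.py
```

```text
stage [ 5.711e-01 -2.180e-02  2.454e-01  3.499e-01  3.000e-04]
[[0.0, -0.3], [-0.0, -0.2], [-1.4, 0.5], [0.8, 0.9], [-0.6, -0.1], [0.5, -0.0], [-0.6, -1.1], [-0.0, 0.2], [-1.0, -1.2], [1.1, -1.2], [0.7, -2.1]]
seat [ 0.52154736 -0.03421848  0.06575077] upper [ 0.59444834 -0.0159598   0.09317461]
carrier [ 0.4961  0.3148 -0.0474] [ 0.5  0.1 -0.2 -0.3 -0.9  0.1  0.6  0.2]
tool yaw [ 0.96983561  0.24375541 -0.00147972]
```

Call:
{"method": "carry_out", "body": {"plan": [{"rot": [0,0,0.05],"xyz": [0.01,-0.04,0],"grip": 0},{"rot": [0,0,0.1],"xyz": [0.02,-0.08,0],"grip": 0},{"rot": [0,0,0.15],"xyz": [0.03,-0.12,0],"grip": 0},{"rot": [0,0,0.2],"xyz": [0.04,-0.16,0],"grip": 0},{"rot": [0,0,0.25],"xyz": [0.05,-0.2,0],"grip": 0},{"rot": [0,0,0.29],"xyz": [0.06,-0.24,0],"grip": 0},{"rot": [0,0,0.294],"xyz": [0.07,-0.28,0],"grip": 0},{"rot": [0,0,0.294],"xyz": [0.08,-0.32,0],"grip": 0}]}}

```text
clock: 2.62
tool_pos: [0.4967, 0.3053, 0.2998]
eef_rot: [1.0, -0.025, 0.0, 0.001]
contact_force: [0.8, -0.6, 0.5]
opening: 1.002
finger_force: 0.0
```

Call:
{"method": "carry_out", "body": {"plan": [{"rot": [0,0,0],"xyz": [0,-0.01,0.03],"grip": 0},{"rot": [0,0,0],"xyz": [0,-0.01,0.06],"grip": 0},{"rot": [0,0,0],"xyz": [0,-0.01,0.09],"grip": 0},{"rot": [0,0,0],"xyz": [0,-0.01,0.12],"grip": 0},{"rot": [0,0,0],"xyz": [0,-0.01,0.15],"grip": 0},{"rot": [0,0,0],"xyz": [0,-0.01,0.18],"grip": 0},{"rot": [0,0,0],"xyz": [0,-0.01,0.18],"grip": 0},{"rot": [0,0,0],"xyz": [0,-0.01,0.18],"grip": 0}]}}

```text
clock: 3.28
tool_pos: [0.4967, 0.3133, 0.1189]
eef_rot: [1.0, -0.025, -0.001, 0.001]
contact_force: [-0.3, 0.1, 0.4]
opening: 0.998
finger_force: 0.0
```

```bash
python3 - <<'E'
from h import *
st=r.get_state(); im=r.snapshot('wrist')
import pickle; pickle.dump(st,open('w2.pkl','wb'))
T=R.from_quat(st['eef_rot']).as_matrix()
print(st['clock'],st['tool_pos'],T.round(4))
print('shift tool', T.T@(np.array([.4961,.3148,.012])-st['tool_pos']), 'yaw',np.arctan2(T[1,0],T[0,0]))
cv2.imwrite('pics/w2.png',im[:,:,::-1])
E
```

```text
3.2833 [0.49668326 0.31332394 0.1189499 ] [[ 0.9988 -0.0492 -0.0024]
 [-0.0492 -0.9988 -0.0028]
 [-0.0022  0.0029 -1.    ]]
shift tool [-0.00041795 -0.00175786  0.10694641] yaw -0.049233296837211664
```

View pics/w2.png

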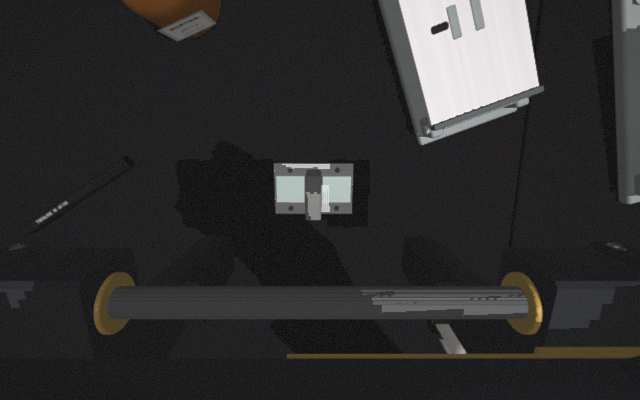

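The carrier is centred at about (313,188), squarely under the tool, with corners near (274,163) and (353,213). I descend and grip.

Call:
{"method": "carry_out", "body": {"plan": [{"rot": [0,0,0],"xyz": [0,-0.002,0.035],"grip": 0},{"rot": [0,0,0],"xyz": [0,-0.002,0.07],"grip": 0},{"rot": [0,0,0],"xyz": [0,-0.002,0.09],"grip": 0},{"rot": [0,0,0],"xyz": [0,-0.002,0.1],"grip": 0},{"rot": [0,0,0],"xyz": [0,-0.002,0.107],"grip": 0},{"rot": [0,0,0],"xyz": [0,-0.002,0.107],"grip": 0},{"rot": [0,0,0],"xyz": [0,-0.002,0.107],"grip": 0}], "squeeze": 40}}

```text
clock: 3.92
tool_pos: [0.4982, 0.3182, 0.0143]
eef_rot: [1.0, -0.024, 0.001, -0.001]
contact_force: [-0.2, -0.4, -0.1]
opening: 1.004
finger_force: 0.0
```

Call:
{"method": "carry_out", "body": {"plan": [{"rot": [0,0,0],"xyz": [0,0,0],"grip": 255},{"rot": [0,0,0],"xyz": [0,0,0],"grip": 255},{"rot": [0,0,0],"xyz": [0,0,0],"grip": 255},{"rot": [0,0,0],"xyz": [0,0,0],"grip": 255},{"rot": [0,0,0],"xyz": [0,0,0],"grip": 255},{"rot": [0,0,0],"xyz": [0,0,0],"grip": 255},{"rot": [0,0,0],"xyz": [0,0,0],"grip": 255},{"rot": [0,0,0],"xyz": [0,0,0],"grip": 255}]}}

```text
clock: 4.58
tool_pos: [0.497, 0.3175, 0.0127]
eef_rot: [1.0, -0.024, 0.0, 0.0]
contact_force: [-0.3, 0.0, 0.5]
opening: 0.416
finger_force: 0.0
```

Call:
{"method": "carry_out", "body": {"plan": [{"rot": [0,0,0],"xyz": [0,0,0],"grip": 255},{"rot": [0,0,0],"xyz": [0,0,0],"grip": 255},{"rot": [0,0,0],"xyz": [0,0,0],"grip": 255},{"rot": [0,0,0],"xyz": [0,0,0],"grip": 255},{"rot": [0,0,0],"xyz": [0,0,0],"grip": 255},{"rot": [0,0,0],"xyz": [0,0,0],"grip": 255},{"rot": [0,0,0],"xyz": [0,0,0],"grip": 255},{"rot": [0,0,0],"xyz": [0,0,0],"grip": 255}]}}

```text
clock: 5.25
tool_pos: [0.497, 0.3175, 0.0127]
eef_rot: [1.0, -0.024, 0.0, 0.0]
contact_force: [-0.2, -0.0, -0.7]
opening: 0.002
finger_force: 0.0
```

```bash
python3 - <<'E'
from h import *
s=r.get_state(); print(s['clock'],s['tool_pos'],s['finger_force'],s['opening'],s['contact_force'],s['moment'],R.from_quat(s['eef_rot']).as_matrix().round(4))
E
```

```text
5.25 [0.49699631 0.3174652  0.01268344] 0.0 0.0023549591155760463 [-0.15627821 -0.00297898 -0.71114785] [ 0.01104686  0.00840628 -0.02512776] [[ 9.989e-01 -4.710e-02  0.000e+00]
 [-4.710e-02 -9.989e-01 -1.000e-04]
 [ 1.000e-04  1.000e-04 -1.000e+00]]
```

The fingers shut fully, so the grip missed. I look to see why.

```bash
python3 - <<'E'
from h import *
a=r.snapshot('scene')[:,:,::-1]; b=r.snapshot('wrist')[:,:,::-1]; c=r.snapshot('side')[:,:,::-1]
A=cv2.resize(a[180:290,180:320],(400,314)); C=cv2.resize(c[200:290,230:350],(400,300))
B=cv2.resize(b[100:330,150:480],(400,279))
top=np.hstack([A,np.pad(C,((0,14),(0,0),(0,0)))]); cv2.imwrite('pics/miss.png',np.vstack([top,np.pad(B,((0,0),(0,400),(0,0)))]))
E
```

```text
(no output)
```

View pics/miss.png

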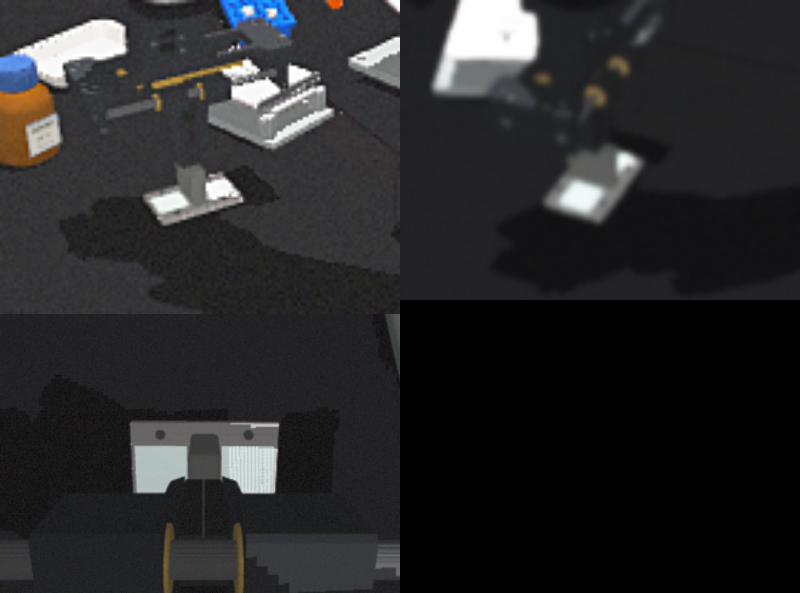

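```bash
python3 - <<'E'
from h import *
import pickle
from scipy.optimize import least_squares
st=r.get_state(); T=R.from_quat(st['eef_rot']).as_matrix()
tcp=st['tool_pos']; 
for n,off,sc in(('scene',(180,180),400/140),('side',(230,200),400/120)):
    for lab,P in (('tcp',tcp),('tcp+40',tcp-T[:,2]*.04),('rib top',np.array([.4961,.3148,.041])),('rib bot',np.array([.4961,.3148,.005]))):
        p=proj(cam(n),P)[0]; print(n,lab,((p-off)*sc).round(0))
cw=cam('wrist',st)
for lab,P in (('tcp',tcp),('ribtop+x',[.516,.314,.041]),('ribtop-x',[.476,.316,.041]),('plate corners',[.523,.3515,.005]),('',[.519,.2757,.005])):
    print('wrist',lab,((proj(cw,P)[0]-(150,100))*400/330+(0,314)).round(0))
c2=cam('wrist',pickle.load(open('w2.pkl','rb')))
print(onz(c2,[(274,163),(352,163),(353,213),(275,214)],.005).round(4))
E
```

```text
scene tcp [189. 187.]
scene tcp+40 [185. 149.]
scene rib top [190. 160.]
scene rib bot [193. 194.]
side tcp [190. 170.]
side tcp+40 [188. 132.]
side rib top [191. 141.]
side rib bot [193. 176.]
wrist tcp [202. 473.]
wrist ribtop+x [208. 454.]
wrist ribtop-x [207. 540.]
wrist plate corners [132. 422.]
wrist  [282. 423.]
[[0.5231 0.3522 0.005 ]
 [0.5194 0.2783 0.005 ]
 [0.4695 0.2782 0.005 ]
 [0.4724 0.3557 0.005 ]]
```

```bash
python3 - <<'E'
from h import *
st=r.get_state(); a=r.snapshot('scene')[:,:,::-1]; b=r.snapshot('wrist')[:,:,::-1]
A=cv2.convertScaleAbs(cv2.resize(a[205:265,216:276],(400,400),interpolation=cv2.INTER_CUBIC),alpha=2.2,beta=20)
B=cv2.convertScaleAbs(cv2.resize(b[180:280,270:370],(400,400),interpolation=cv2.INTER_CUBIC),alpha=2.2,beta=20)
cv2.imwrite('pics/z2.png',np.hstack([A,B]))
cw=cam('wrist',st); cs=cam('scene'); T=R.from_quat(st['eef_rot']).as_matrix()
for d in (0,.01,.02,.03,.04):
    P=[st['tool_pos']+T@[x,0,-d] for x in (.009,-.009)]
    print(d,((proj(cw,P)-(270,180))*4+(400,0)).round(0).tolist(),((proj(cs,P)-(216,205))*400/60).round(0).tolist())
E
```

```text
0 [[586.0, 148.0], [586.0, 258.0]] [[192.0, 259.0], [210.0, 281.0]]
0.01 [[585.0, 170.0], [586.0, 286.0]] [[190.0, 238.0], [208.0, 259.0]]
0.02 [[585.0, 195.0], [585.0, 317.0]] [[188.0, 215.0], [206.0, 236.0]]
0.03 [[585.0, 223.0], [585.0, 351.0]] [[186.0, 193.0], [204.0, 214.0]]
0.04 [[585.0, 255.0], [585.0, 390.0]] [[184.0, 170.0], [202.0, 191.0]]
```

View pics/z2.png

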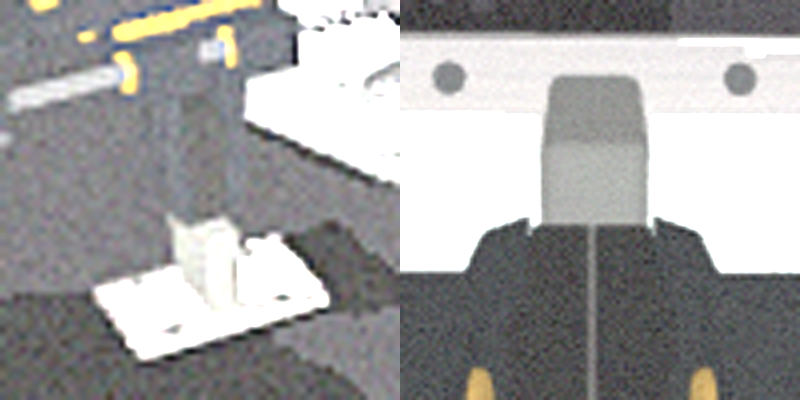

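The fingertips sit on top of the rib (zoom: tip edge at row 225, rib top front at row 140). The real tips are about 30 mm short of the reported TCP, and both cameras agree on that. I open, then go lower while watching the force.

Call:
{"method": "carry_out", "body": {"plan": [{"rot": [0,0,0],"xyz": [0,0,-0.004],"grip": 0},{"rot": [0,0,0],"xyz": [0,0,-0.004],"grip": 0},{"rot": [0,0,0],"xyz": [0,0,-0.004],"grip": 0},{"rot": [0,0,0],"xyz": [0,0,-0.004],"grip": 0},{"rot": [0,0,0],"xyz": [0,0,-0.004],"grip": 0},{"rot": [0,0,0],"xyz": [0,0,-0.004],"grip": 0},{"rot": [0,0,0],"xyz": [0,0,-0.004],"grip": 0},{"rot": [0,0,0],"xyz": [0,0,-0.004],"grip": 0}]}}

```text
clock: 6.17
tool_pos: [0.4969, 0.3175, 0.0166]
eef_rot: [1.0, -0.024, -0.0, 0.0]
contact_force: [-0.1, -0.1, -0.4]
opening: 0.588
finger_force: 0.0
```

Call:
{"method": "carry_out", "body": {"plan": [{"rot": [0,0,0],"xyz": [0,0.001,0],"grip": 0},{"rot": [0,0,0],"xyz": [0,0.001,0],"grip": 0},{"rot": [0,0,0],"xyz": [0,0.001,0],"grip": 0},{"rot": [0,0,0],"xyz": [0,0.001,0],"grip": 0},{"rot": [0,0,0],"xyz": [0,0.001,0.005],"grip": 0},{"rot": [0,0,0],"xyz": [0,0.001,0.01],"grip": 0},{"rot": [0,0,0],"xyz": [0,0.001,0.015],"grip": 0},{"rot": [0,0,0],"xyz": [0,0.001,0.015],"grip": 0}]}}

```text
clock: 6.83
tool_pos: [0.4961, 0.316, 0.0003]
eef_rot: [1.0, -0.023, -0.001, 0.001]
contact_force: [0.2, -0.0, -0.2]
opening: 1.002
finger_force: 0.0
```

Call:
{"method": "carry_out", "body": {"plan": [{"rot": [0,0,0],"xyz": [0,0,0.005],"grip": 0},{"rot": [0,0,0],"xyz": [0,0,0.01],"grip": 0},{"rot": [0,0,0],"xyz": [0,0,0.013],"grip": 0},{"rot": [0,0,0],"xyz": [0,0,0.015],"grip": 0},{"rot": [0,0,0],"xyz": [0,0,0.015],"grip": 0}]}}

```text
clock: 7.25
tool_pos: [0.4966, 0.3163, -0.0139]
eef_rot: [1.0, -0.024, -0.0, 0.0]
contact_force: [-0.0, -0.1, -0.1]
opening: 0.999
finger_force: 0.0
```

Call:
{"method": "carry_out", "body": {"plan": [{"rot": [0,0,0],"xyz": [0,0,0.002],"grip": 0},{"rot": [0,0,0],"xyz": [0,0,0.004],"grip": 0},{"rot": [0,0,0],"xyz": [0,0,0.004],"grip": 0}]}}

```text
clock: 7.5
tool_pos: [0.4968, 0.3164, -0.0176]
eef_rot: [1.0, -0.024, -0.0, 0.0]
contact_force: [-0.4, -0.3, -0.6]
opening: 0.999
finger_force: 0.0
```

Call:
{"method": "carry_out", "body": {"plan": [{"rot": [0,0,0],"xyz": [0,0,0.002],"grip": 255},{"rot": [0,0,0],"xyz": [0,0,0.002],"grip": 255},{"rot": [0,0,0],"xyz": [0,0,0.002],"grip": 255},{"rot": [0,0,0],"xyz": [0,0,0.002],"grip": 255},{"rot": [0,0,0],"xyz": [0,0,0.002],"grip": 255},{"rot": [0,0,0],"xyz": [0,0,0.002],"grip": 255},{"rot": [0,0,0],"xyz": [0,0,0.002],"grip": 255},{"rot": [0,0,0],"xyz": [0,0,0.002],"grip": 255}], "squeeze": 40}}

```text
clock: 8.17
tool_pos: [0.497, 0.3165, -0.0193]
eef_rot: [1.0, -0.024, 0.0, -0.0]
contact_force: [0.5, -0.2, -0.8]
opening: 0.418
finger_force: 0.0
```

Call:
{"method": "carry_out", "body": {"plan": [{"rot": [0,0,0],"xyz": [0,0,0],"grip": 255},{"rot": [0,0,0],"xyz": [0,0,0],"grip": 255},{"rot": [0,0,0],"xyz": [0,0,0],"grip": 255},{"rot": [0,0,0],"xyz": [0,0,0],"grip": 255},{"rot": [0,0,0],"xyz": [0,0,0],"grip": 255},{"rot": [0,0,0],"xyz": [0,0,0],"grip": 255},{"rot": [0,0,0],"xyz": [0,0,0],"grip": 255},{"rot": [0,0,0],"xyz": [0,0,0],"grip": 255}]}}

```text
clock: 8.83
tool_pos: [0.497, 0.3165, -0.0193]
eef_rot: [1.0, -0.024, 0.0, -0.0]
contact_force: [-0.6, -0.2, -0.9]
opening: 0.158
finger_force: 40.0
```

```bash
python3 - <<'E'
from h import *
s=r.get_state(); print(s['clock'],s['tool_pos'],s['finger_force'],s['opening'],s['contact_force'],s['moment'],R.from_quat(s['eef_rot']).as_matrix().round(4))
E
```

```text
8.8333 [ 0.49696237  0.31653087 -0.01929212] 39.99995028600097 0.15842292946198064 [-0.63242286 -0.16137411 -0.87418006] [ 0.08049465  0.0401929  -0.05049672] [[ 9.989e-01 -4.720e-02  1.000e-04]
 [-4.720e-02 -9.989e-01  0.000e+00]
 [ 1.000e-04 -0.000e+00 -1.000e+00]]
```

The carrier is gripped: 13.9 mm opening, 40 N. I refit the stage with better lower-edge pixels and work out the path.

```bash
python3 - <<'E'
s=open('fit.py').read()
s=s.replace("f([0,.055,.006]),f([0,-.055,.006])","f([.006,.055,0]),f([.006,-.055,0])").replace("(289.1,173),(367.1,172.6)","(287.5,168),(368.4,168)")
open('fit.py','w').write(s)
E
python3 fit.py; sed 's/\*\.7\]/*.05]/' fit.py > fitw.py; python3 fitw.py
cat > go.py <<'E'
# tool moves to put carrier origin at (xs,ys,zs) in the seat frame, tool aligned to face
from h import *
import sys, fit
OFF=np.array([-.001,0,-.0193])
Rz,o,Rf,g=fit.frame(fit.s.x)
def target(a,tilted=True):
    Rt=Rf@np.diag([1.,-1,-1]); return Rt, g+Rf@(np.array([.031,0,0])+a)-Rt@OFF
if __name__=='__main__':
    st=r.get_state(); T=R.from_quat(st['eef_rot']).as_matrix()
    c=Rf.T@(st['tool_pos']+T@OFF-g)-[.031,0,0]
    print('clock',st['clock'],'carrier in seat',c.round(4),'rotvec',R.from_matrix(T.T@Rf@np.diag([1.,-1,-1])).as_rotvec().round(4),'F face',(Rf.T@st['contact_force']).round(2),'M face',(Rf.T@st['moment']).round(3),'grip',st['finger_force'])
    for a in sys.argv[1:]:
        Rt,p=target(np.array(eval(a))); print(a,'world',p.round(4),'tool shift',(T.T@(p-st['tool_pos'])).round(4))
E
python3 go.py [.03,0,.08] [.08,0,.03]
```

```text
stage [ 5.712e-01 -2.210e-02  2.453e-01  3.428e-01 -2.000e-04]
[[0.2, 0.0], [-0.2, 0.1], [0.3, -0.1], [-0.7, -0.1], [-0.6, 0.0], [0.6, 0.1], [-0.6, -0.9], [0.0, 0.5], [-1.0, -1.2], [1.1, -1.2], [0.8, -2.1]]
seat [ 0.5213944  -0.03457819  0.06541519] upper [ 0.59448374 -0.01628104  0.0923069 ]
carrier [ 0.4964  0.3145 -0.0473] [ 0.5  0.1 -0.2 -0.3 -0.9  0.1  0.5  0.2]
tool yaw [ 0.96983561  0.24375541 -0.00147972]
stage [ 0.5713 -0.0222  0.2465  0.3476 -0.    ]
[[0.1, 0.1], [-0.1, 0.1], [0.5, -0.2], [-0.6, -0.2], [-0.6, 0.1], [0.5, 0.0], [-0.0, -0.1], [0.0, 0.0], [-0.1, -0.1], [0.1, -0.1], [0.1, -0.2]]
seat [ 0.52149781 -0.03472147  0.06559192] upper [ 0.59443943 -0.01636429  0.0928414 ]
carrier [ 0.4964  0.3145 -0.0473] [ 0.5  0.1 -0.2 -0.3 -0.9  0.1  0.5  0.2]
tool yaw [ 0.96983561  0.24375541 -0.00147972]
clock 8.8333 carrier in seat [ 0.0351  0.3468 -0.082 ] rotvec [ 0.0501  0.3403 -0.2897] F face [-0.91 -0.   -0.6 ] M face [ 0.066  0.019 -0.077] grip 39.99995028600097
[.03,0,.08] world [ 0.5299 -0.0324  0.133 ] tool shift [ 0.0494  0.347  -0.1523]
[.08,0,.03] world [ 0.5919 -0.0169  0.1027] tool shift [ 0.1106  0.3286 -0.122 ]
```

Call:
{"method": "carry_out", "body": {"plan": [{"rot": [0,0,0],"xyz": [0,0,-0.02],"grip": 255},{"rot": [0,0,0],"xyz": [0,0,-0.06],"grip": 255},{"rot": [0,0,0],"xyz": [0,0,-0.1],"grip": 255},{"rot": [0,0,0],"xyz": [0,0,-0.14],"grip": 255},{"rot": [0,0,0],"xyz": [0,0,-0.18],"grip": 255},{"rot": [0,0,-0.05],"xyz": [0.005,0.03,-0.2],"grip": 255},{"rot": [0,0,-0.1],"xyz": [0.015,0.065,-0.2],"grip": 255},{"rot": [0,0,-0.15],"xyz": [0.025,0.1,-0.2],"grip": 255}]}}

```text
clock: 9.5
tool_pos: [0.5178, 0.2156, 0.1825]
eef_rot: [0.999, 0.054, 0.002, -0.001]
contact_force: [0.6, -1.3, -2.1]
opening: 0.152
finger_force: 40.0
```

```bash
python3 go.py [.08,0,.06]
```

```text
clock 9.5 carrier in seat [0.0989 0.2435 0.1095] rotvec [ 0.0226  0.3389 -0.1362] F face [-0.47 -1.37 -2.06] M face [-0.016 -0.014  0.001] grip 40.0015189871192
[.08,0,.06] world [ 0.582  -0.0193  0.131 ] tool shift [0.0384 0.2404 0.0514]
```

Call:
{"method": "carry_out", "body": {"plan": [{"rot": [0,0,-0.03],"xyz": [0.006,0.036,0],"grip": 255},{"rot": [0,0.05,-0.06],"xyz": [0.012,0.072,0],"grip": 255},{"rot": [0.01,0.12,-0.1],"xyz": [0.018,0.108,0],"grip": 255},{"rot": [0.015,0.19,-0.136],"xyz": [0.024,0.144,0],"grip": 255},{"rot": [0.02,0.26,-0.136],"xyz": [0.03,0.18,0],"grip": 255},{"rot": [0.0226,0.32,-0.136],"xyz": [0.036,0.215,0],"grip": 255},{"rot": [0.0226,0.339,-0.136],"xyz": [0.038,0.24,0.02],"grip": 255},{"rot": [0.0226,0.339,-0.136],"xyz": [0.038,0.24,0.05],"grip": 255}]}}

```text
clock: 10.17
tool_pos: [0.5802, -0.0296, 0.1327]
eef_rot: [0.979, 0.113, 0.167, -0.016]
contact_force: [23.7, 16.6, 5.7]
opening: 0.155
finger_force: 40.0
```

Call:
{"method": "carry_out", "body": {"plan": [{"rot": [0,0,0],"xyz": [0,0,0],"grip": 255},{"rot": [0,0,0],"xyz": [0,0,0],"grip": 255},{"rot": [0,0,0],"xyz": [0,0,0],"grip": 255},{"rot": [0,0,0],"xyz": [0,0,0],"grip": 255}]}}

```text
clock: 10.5
tool_pos: [0.5819, -0.0177, 0.1335]
eef_rot: [0.978, 0.119, 0.169, -0.021]
contact_force: [0.1, -0.0, -1.9]
opening: 0.154
finger_force: 40.0
```

```bash
python3 go.py [.08,0,.02]; python3 - <<'E'
from h import *
import pickle
pickle.dump(r.get_state(),open('w3.pkl','wb')); w=r.snapshot('wrist')[:,:,::-1]; s=r.snapshot('side')[:,:,::-1]
S=cv2.resize(s[110:220,250:370],(436,400)) 
cv2.imwrite('pics/hov.png',np.hstack([w[:,140:500],S]))
E
```

```text
clock 10.5 carrier in seat [0.0812 0.0014 0.0622] rotvec [ 0.0004  0.0015 -0.0032] F face [-0.57 -0.06 -1.86] M face [ 0.026  0.384 -0.039] grip 39.99992701224983
[.08,0,.02] world [ 0.5949 -0.0159  0.0934] tool shift [-0.0011  0.0014  0.0422]
```

View pics/hov.png

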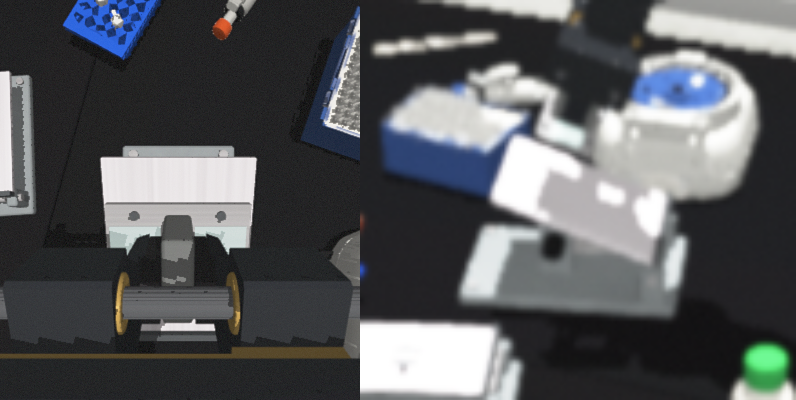

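The hover view shows the carrier centred over the face (face edges at u 101 and 256, plate edges at 106 and 253) and parallel to it, with the plate's top edge at row 203 and the face's top edge at row 157. I check these numbers against the model while descending.

Call:
{"method": "carry_out", "body": {"plan": [{"rot": [0,0,0],"xyz": [-0.001,0.001,0.015],"grip": 255},{"rot": [0,0,0],"xyz": [-0.001,0.001,0.03],"grip": 255},{"rot": [0,0,0],"xyz": [-0.001,0.001,0.042],"grip": 255},{"rot": [0,0,0],"xyz": [-0.001,0.001,0.05],"grip": 255},{"rot": [0,0,0],"xyz": [-0.001,0.001,0.052],"grip": 255},{"rot": [0,0,0],"xyz": [-0.001,0.001,0.052],"grip": 255}]}}

```text
clock: 11.1
tool_pos: [0.6033, -0.0176, 0.0898]
eef_rot: [0.98, 0.118, 0.159, -0.023]
contact_force: [-0.4, 0.1, -0.5]
opening: 0.156
finger_force: 40.0
```

```bash
python3 go.py [.08,0,.0]; python3 - <<'E'
from go import *
import pickle
st=pickle.load(open('w3.pkl','rb')); cw=cam('wrist',st); T=R.from_quat(st['eef_rot']).as_matrix()
f=lambda a:g+Rf@np.array(a)
print('face top corners',(proj(cw,[f([.152,.055,0]),f([.152,-.055,0])])-(140,0)).round(1).tolist())
print('plate top edge',(proj(cw,[st['tool_pos']+T@(OFF+[.025,y,-.005]) for y in(-.038,.038)])-(140,0)).round(1).tolist())
E
```

```text
clock 11.1 carrier in seat [ 0.0864 -0.0037  0.0141] rotvec [-0.0046  0.0206 -0.0075] F face [-0.54  0.17 -0.31] M face [0.012 0.409 0.005] grip 39.99961174093187
[.08,0,.0] world [ 0.6014 -0.0143  0.0745] tool shift [-0.0058 -0.0035  0.0142]
face top corners [[101.5, 158.0], [255.7, 157.4]]
plate top edge [[102.7, 204.0], [250.5, 203.9]]
```

Call:
{"method": "carry_out", "body": {"plan": [{"rot": [0,0,0],"xyz": [0,0,0],"grip": 255},{"rot": [0,0,0],"xyz": [0,0,0],"grip": 255},{"rot": [0,0,0],"xyz": [0,0,0],"grip": 255},{"rot": [0,0,0],"xyz": [0,0,0],"grip": 255}]}}

```text
clock: 11.43
tool_pos: [0.6028, -0.0183, 0.0903]
eef_rot: [0.98, 0.118, 0.159, -0.022]
contact_force: [0.1, -0.3, -0.8]
opening: 0.153
finger_force: 40.0
```

```bash
python3 go.py [.08,0,.0]
```

```text
clock 11.4333 carrier in seat [ 0.0861 -0.0043  0.0148] rotvec [-0.0037  0.0206 -0.0055] F face [-0.24 -0.32 -0.79] M face [ 0.01   0.364 -0.014] grip 40.000044191256166
[.08,0,.0] world [ 0.6014 -0.0143  0.0745] tool shift [-0.0054 -0.0041  0.0149]
```

Call:
{"method": "carry_out", "body": {"plan": [{"rot": [-0.004,0.02,-0.005],"xyz": [-0.005,-0.004,0.005],"grip": 255},{"rot": [-0.004,0.02,-0.005],"xyz": [-0.005,-0.004,0.008],"grip": 255},{"rot": [-0.004,0.02,-0.005],"xyz": [-0.005,-0.004,0.008],"grip": 255},{"rot": [-0.004,0.02,-0.005],"xyz": [-0.005,-0.004,0.008],"grip": 255}]}}

```text
clock: 11.77
tool_pos: [0.6066, -0.0165, 0.0881]
eef_rot: [0.979, 0.122, 0.16, -0.023]
contact_force: [0.4, 0.5, -1.1]
opening: 0.158
finger_force: 40.0
```

```bash
python3 go.py [.08,0,.0]; python3 -c "
from plant import r;print(r.get_state()['q'].round(3))"
```

```text
clock 11.7667 carrier in seat [ 0.0892 -0.0035  0.0112] rotvec [-0.0063  0.0183  0.0007] F face [ 0.16  0.39 -1.21] M face [-0.007  0.356 -0.006] grip 40.00005184672773
[.08,0,.0] world [ 0.6014 -0.0143  0.0745] tool shift [-0.0086 -0.0033  0.0114]
[ 0.113  0.769 -0.182  2.056  1.338  0.043 -2.654]
```

Joint 6 (0.043) and joint 7 (−2.654) are at their limits, so this wrist branch can't hold the pose. The carrier is symmetric under a half turn, so I'll turn the tool half round and use the flipped wrist branch. First I identify the kinematics.

```bash
cat > kin.py <<'E'
from h import *
import pickle, itertools
from scipy.optimize import least_squares
def fk(q,L,s):
    T=np.eye(4); ax='zyzyzyz'
    def rt(a,t): M=np.eye(4); M[:3,:3]=R.from_euler(a,t).as_matrix(); return M
    def tr(x,z): M=np.eye(4); M[0,3]=x; M[2,3]=z; return M
    T=tr(0,L[0])
    for i in range(7):
        T=T@rt(ax[i],s[i]*q[i])
        if i==1: T=T@tr(0,L[1])
        if i==3: T=T@tr(0,L[2])
        if i==5: T=T@tr(0,L[3])
    return T
S0=[dict(q=[1.35779227,.68998059,-.19448481,1.56631482,.15734286,.90251231,-.2150902],tool_pos=[.15244721,-.60542912,.20891925],eef_rot=[.99238939,.123136,-.00020329,-.00088773])]
S=S0+[pickle.load(open(f'w{i}.pkl','rb')) for i in(1,2,3)]+[r.get_state()]
def err(L,s,off):
    e=[]
    for d in S:
        T=fk(np.array(d['q']),L,s); T[:3,:3]=T[:3,:3]@R.from_euler('z',L[4]).as_matrix()
        e+=list(T[:3,3]-d['tool_pos'])+list(.3*(R.from_matrix(T[:3,:3]).inv()*R.from_quat(d['eef_rot'])).as_rotvec())
    return np.array(e)
best=None
for a in itertools.product((1,-1),repeat=4):
    s=[a[0],1,a[1],1,a[2],1,a[3]]
    for off in (0,1.57,3.14,-1.57):
        o=least_squares(err,[.3,.4,.4,.25,off],args=(s,off))
        if best is None or o.cost<best[0]: best=(o.cost,s,o.x,o.fun)
cost,s,L,fun=best
def FK(q):
    T=fk(q,L,s); T[:3,:3]=T[:3,:3]@R.from_euler('z',L[4]).as_matrix(); return T
lo=np.array([-3.01,-.46,-1.47,.13,-1,.04,-2.66]); hi=np.array([3.01,2.08,1.51,2.56,4.14,2.09,2.66])
def IK(Rt,p,q0,w=0.003):
    f=lambda q:np.r_[FK(q)[:3,3]-p,.3*(R.from_matrix(FK(q)[:3,:3]).inv()*R.from_matrix(Rt)).as_rotvec(),w*(q-q0)]
    o=least_squares(f,np.clip(q0,lo+1e-3,hi-1e-3),bounds=(lo,hi)); return o.x,np.abs(o.fun[:6]).max()
if __name__=='__main__':
    print(cost,s,L.round(4),np.abs(fun).max())
    for d in S: print(np.array(d['q']).round(2))
    from go import target
    half=R.from_euler('z',np.pi).as_matrix()
    for x in(.08,.07,.065,.04,0):
        Rt,p=target(np.array([x,0,.0]))
        for nm,q0 in(('flip',[.1,.8,0,2.1,3.3,.1,-1.4]),('norm',[.1,.8,0,2.1,.3,.1,.6]),('side',[.1,.8,-.2,2.1,1.5,.1,.4])):
            q,e=IK(Rt@half,p,np.array(q0),.0003); print(x,nm,q.round(3),e.round(4))
E
python3 kin.py
```

```text
0.0019957077351064633 [-1, 1, -1, 1, -1, 1, -1] [-0.0038  0.6924  0.2409  0.1855  1.5708] 0.03567652355617945
[ 1.36  0.69 -0.19  1.57  0.16  0.9  -0.22]
[ 0.17  0.42 -0.32  1.81  0.16  0.94 -1.54]
[-0.53  0.76 -0.2   1.76  0.23  0.64 -2.48]
[ 0.11  0.66 -0.17  2.12  0.68  0.04 -2.01]
[ 0.11  0.77 -0.18  2.06  1.34  0.04 -2.65]
0.08 flip [ 0.094  0.789 -0.107  2.141  3.281  0.117 -1.435] 0.0
0.08 norm [ 0.294  0.85  -0.686  2.141  1.783  0.461 -0.016] 0.0
0.08 side [ 0.255  0.829 -0.56   2.141  1.866  0.361 -0.081] 0.0
0.07 flip [ 0.097  0.792 -0.1    2.182  3.286  0.161 -1.434] 0.0
0.07 norm [ 0.316  0.866 -0.755  2.182  1.822  0.527 -0.073] 0.0
0.07 side [ 0.276  0.841 -0.618  2.182  1.918  0.419 -0.145] 0.0
0.065 flip [ 0.098  0.793 -0.096  2.202  3.289  0.184 -1.433] 0.0
0.065 norm [ 0.326  0.873 -0.785  2.202  1.839  0.557 -0.099] 0.0
0.065 side [ 0.285  0.847 -0.644  2.202  1.941  0.446 -0.175] 0.0
0.04 flip [ 0.103  0.805 -0.076  2.308  3.299  0.301 -1.424] 0.0
0.04 norm [ 0.359  0.909 -0.912  2.308  1.906  0.696 -0.222] 0.0
0.04 side [ 0.319  0.875 -0.748  2.308  2.036  0.572 -0.31 ] 0.0
0 flip [ 0.114  0.839 -0.041  2.49   3.307  0.517 -1.391] 0.0
0 norm [ 0.378  0.968 -1.071  2.49   1.97   0.901 -0.412] 0.0
0 side [ 0.341  0.924 -0.866  2.49   2.149  0.765 -0.51 ] 0.0
```

```bash
python3 - <<'E'
s=open('kin.py').read()
s=s.replace("T=tr(0,L[0])","T=tr(0,L[0])").replace("if i==1: T=T@tr(0,L[1])","if i==0: T=T@tr(L[5],0)\n        if i==1: T=T@tr(0,L[1])\n        if i==2: T=T@tr(L[6],0)")
s=s.replace("T=T@tr(0,L[2])","T=T@tr(L[7],L[2])").replace("T=T@tr(0,L[3])","T=T@tr(L[8],L[3])").replace("[.3,.4,.4,.25,off]","[.3,.4,.4,.25,off,0,0,0,0]")
open('kin.py','w').write(s)
E
python3 kin.py
```

```text
0.0008008089832690908 [-1, 1, -1, 1, -1, 1, -1] [ 0.1425  0.5336  0.278   0.2229  1.5708  0.1075 -0.0514 -0.0256  0.0185] 0.021485118073842346
[ 1.36  0.69 -0.19  1.57  0.16  0.9  -0.22]
[ 0.17  0.42 -0.32  1.81  0.16  0.94 -1.54]
[-0.53  0.76 -0.2   1.76  0.23  0.64 -2.48]
[ 0.11  0.66 -0.17  2.12  0.68  0.04 -2.01]
[ 0.11  0.77 -0.18  2.06  1.34  0.04 -2.65]
0.08 flip [ 0.1    0.801 -0.091  2.224  3.293  0.212 -1.431] 0.0
0.08 norm [ 0.11   0.791 -0.131  2.028  0.007  0.04   1.842] 0.0128
0.08 side [ 0.251  0.863 -0.64   2.176  1.919  0.455 -0.172] 0.0
0.07 flip [ 0.103  0.804 -0.085  2.258  3.297  0.251 -1.429] 0.0
0.07 norm [ 0.116  0.789 -0.133  2.043  0.006  0.04   1.847] 0.0164
0.07 side [ 0.268  0.875 -0.682  2.212  1.958  0.503 -0.222] 0.0
0.065 flip [ 0.104  0.806 -0.081  2.276  3.299  0.27  -1.427] 0.0
0.065 norm [ 0.119  0.788 -0.134  2.051  0.006  0.04   1.85 ] 0.0182
0.065 side [ 0.275  0.881 -0.701  2.231  1.977  0.525 -0.245] 0.0
0.04 flip [ 0.112  0.822 -0.063  2.363  3.308  0.373 -1.414] 0.0
0.04 norm [ 0.136  0.783 -0.141  2.09   0.006  0.04   1.863] 0.0272
0.04 side [ 0.304  0.913 -0.781  2.322  2.057  0.634 -0.354] 0.0
0 flip [ 0.127  0.865 -0.033  2.509  3.316  0.561 -1.378] 0.0
0 norm [ 0.167  0.776 -0.152  2.149  0.007  0.04   1.885] 0.0412
0 side [ 0.167  0.776 -0.152  2.149  0.007  0.04   1.884] 0.0412
```

```bash
python3 - <<'E'
import kin,numpy as np
print((kin.fun.reshape(-1,6)*[1000,1000,1000,1/.3,1/.3,1/.3]).round(3))
E
```

```text
[[ 16.372  10.257   1.447   0.      0.      0.   ]
 [ -7.685   5.037 -16.399  -0.     -0.     -0.   ]
 [  2.138  21.485  13.142  -0.      0.     -0.   ]
 [ -7.065   2.045  -3.978  -0.     -0.     -0.   ]
 [  8.823  -7.263   5.788  -0.     -0.     -0.   ]]
```

Call:
{"method": "carry_out", "body": {"plan": [{"rot": [0,0,0],"xyz": [0,0,-0.02],"grip": 255},{"rot": [0,0,0],"xyz": [0,0,-0.04],"grip": 255},{"rot": [0,-0.05,0],"xyz": [0,0,-0.07],"grip": 255},{"rot": [0,-0.12,0],"xyz": [0,0,-0.1],"grip": 255},{"rot": [0,-0.19,0],"xyz": [0,0,-0.12],"grip": 255},{"rot": [0,-0.26,0],"xyz": [0,0,-0.12],"grip": 255},{"rot": [0,-0.33,0],"xyz": [0,0,-0.12],"grip": 255},{"rot": [0,-0.35,0],"xyz": [0,0,-0.12],"grip": 255}]}}

```text
clock: 12.43
tool_pos: [0.5714, -0.0261, 0.2025]
eef_rot: [0.992, 0.123, -0.013, -0.002]
contact_force: [1.3, 1.2, -1.7]
opening: 0.156
finger_force: 40.0
```

```bash
python3 go.py; python3 -c "
from plant import r;import pickle;s=r.get_state();print(s['q'].round(3),s['eef_rot'].round(4),s['tool_pos']);pickle.dump(s,open('w4.pkl','wb'))"
```

```text
clock 12.4333 carrier in seat [ 0.1    -0.0044  0.1304] rotvec [-0.007   0.3679  0.0007] F face [ 0.86  0.84 -2.1 ] M face [ 0.029 -0.103  0.041] grip 39.99994277022779
[ 0.425  0.751 -0.831  1.691  0.626  1.015 -1.952] [ 0.9923  0.1232 -0.0127 -0.0018] [ 0.57143919 -0.02613665  0.20254544]
```

Call:
{"method": "carry_out", "body": {"plan": [{"rot": [0,0,-0.12],"xyz": [0,0,0],"grip": 255},{"rot": [0,0,-0.24],"xyz": [0,0,0],"grip": 255},{"rot": [0,0,-0.36],"xyz": [0,0,0],"grip": 255},{"rot": [0,0,-0.48],"xyz": [0,0,0],"grip": 255},{"rot": [0,0,-0.6],"xyz": [0,0,0],"grip": 255},{"rot": [0,0,-0.72],"xyz": [0,0,0],"grip": 255},{"rot": [0,0,-0.84],"xyz": [0,0,0],"grip": 255},{"rot": [0,0,-0.96],"xyz": [0,0,0],"grip": 255}]}}

```text
clock: 13.1
tool_pos: [0.5694, -0.027, 0.2016]
eef_rot: [0.821, 0.57, -0.011, -0.007]
contact_force: [-0.4, 0.7, -1.3]
opening: 0.152
finger_force: 40.0
```

Call:
{"method": "carry_out", "body": {"plan": [{"rot": [0,0,-0.12],"xyz": [0,0,0],"grip": 255},{"rot": [0,0,-0.24],"xyz": [0,0,0],"grip": 255},{"rot": [0,0,-0.36],"xyz": [0,0,0],"grip": 255},{"rot": [0,0,-0.48],"xyz": [0,0,0],"grip": 255},{"rot": [0,0,-0.6],"xyz": [0,0,0],"grip": 255},{"rot": [0,0,-0.72],"xyz": [0,0,0],"grip": 255},{"rot": [0,0,-0.84],"xyz": [0,0,0],"grip": 255},{"rot": [0,0,-0.96],"xyz": [0,0,0],"grip": 255}]}}

```text
clock: 13.77
tool_pos: [0.5694, -0.0271, 0.2015]
eef_rot: [0.465, 0.885, -0.007, -0.011]
contact_force: [0.1, -0.1, -1.4]
opening: 0.155
finger_force: 40.0
```

Call:
{"method": "carry_out", "body": {"plan": [{"rot": [0,0,-0.12],"xyz": [0,0,0],"grip": 255},{"rot": [0,0,-0.24],"xyz": [0,0,0],"grip": 255},{"rot": [0,0,-0.36],"xyz": [0,0,0],"grip": 255},{"rot": [0,0,-0.48],"xyz": [0,0,0],"grip": 255},{"rot": [0,0,-0.6],"xyz": [0,0,0],"grip": 255},{"rot": [0,0,-0.72],"xyz": [0,0,0],"grip": 255},{"rot": [0,0,-0.84],"xyz": [0,0,0],"grip": 255},{"rot": [0,0,-0.96],"xyz": [0,0,0],"grip": 255}]}}

```text
clock: 14.43
tool_pos: [0.5694, -0.027, 0.2013]
eef_rot: [0.004, 1.0, -0.001, -0.013]
contact_force: [0.3, 0.3, -1.5]
opening: 0.155
finger_force: 40.0
```

Call:
{"method": "carry_out", "body": {"plan": [{"rot": [0,0,-0.12],"xyz": [0,0,0],"grip": 255},{"rot": [0,0,-0.24],"xyz": [0,0,0],"grip": 255},{"rot": [0,0,-0.26],"xyz": [0,0,0],"grip": 255},{"rot": [0,0,-0.26],"xyz": [0,0,0],"grip": 255},{"rot": [0,0,-0.26],"xyz": [0,0,0],"grip": 255}]}}

```text
clock: 14.85
tool_pos: [0.5695, -0.0268, 0.2017]
eef_rot: [-0.122, 0.992, 0.001, -0.013]
contact_force: [-1.2, 0.1, -1.0]
opening: 0.153
finger_force: 40.0
```

```bash
python3 - <<'E'
s=open('go.py').read()
s=s.replace("np.diag([1.,-1,-1])","np.diag([-1.,1,-1])").replace("[-.001,0,-.0193]","[-.0006,.0015,-.0193]")
open('go.py','w').write(s)
s=open('kin.py').read()
# general link translations, linear fit
s=s[:s.index('S0=')]+'''S0=[dict(q=[1.35779227,.68998059,-.19448481,1.56631482,.15734286,.90251231,-.2150902],tool_pos=[.15244721,-.60542912,.20891925])]
import glob
S=S0+[pickle.load(open(f,'rb')) for f in sorted(glob.glob('w?.pkl'))]
s=[-1,1,-1,1,-1,1,-1]
def rots(q):
    M=np.eye(3); out=[M]
    for i in range(7): M=M@R.from_euler('zyzyzyz'[i],s[i]*q[i]).as_matrix(); out.append(M)
    return out
def A(q):
    m=rots(q); return np.hstack([m[0][:,2:],m[1],m[3],m[5],m[7]])   # 13 unknowns
AA=np.vstack([A(d['q']) for d in S]); bb=np.hstack([d['tool_pos'] for d in S])
lam=2e-2; pr=np.array([.2,0,0,0,0,0,.5,0,0,.3,0,0,.2])
L=np.linalg.lstsq(np.vstack([AA,lam*np.eye(13)]),np.r_[bb,lam*pr],rcond=None)[0]
def FK(q):
    T=np.eye(4); T[:3,:3]=rots(q)[7]@R.from_euler('z',np.pi/2).as_matrix(); T[:3,3]=A(q)@L; return T
'''+s[s.index('lo=np'):s.index("if __name__")]+'''
if __name__=='__main__':
    print(L.round(3),np.abs(AA@L-bb).max())
    from go import target
    for x in(.08,.07,.04,0):
        Rt,p=target(np.array([x,0,.0]))
        for nm,q0 in(('flip',[.1,.8,0,2.1,3.3,.1,-1.4]),('side',[.1,.8,-.2,2.1,1.5,.1,.4]),('now',r.get_state()['q'])):
            q,e=IK(Rt,p,np.array(q0),.0003); print(x,nm,q.round(3),e.round(4))
'''
open('kin.py','w').write(s)
from plant import r;import pickle
s=r.get_state();print(s['q'].round(3));pickle.dump(s,open('w5.pkl','wb'))
E
python3 go.py [.07,0,.06]; python3 kin.py
```

```text
[ 0.624  1.021 -1.431  1.688  1.011  1.406  0.843]
clock 14.85 carrier in seat [ 0.0976 -0.004   0.1301] rotvec [ 0.0049 -0.3705 -0.0025] F face [-1.42  0.43 -0.53] M face [ 0.042 -0.166 -0.002] grip 39.99993687495589
[.07,0,.06] world [ 0.5732 -0.0218  0.1273] tool shift [-0.0067  0.0035  0.0743]
[ 0.267  0.    -0.018  0.067  0.005 -0.026  0.562 -0.003 -0.001  0.337
 -0.001 -0.     0.345] 0.0005998740446570283
0.08 flip [ 0.065  0.791 -0.106  2.083  3.263  0.065 -1.445] 0.0
0.08 side [ 0.287  0.826 -0.469  2.081  1.793  0.258  0.075] 0.0
0.08 now [ 0.697  1.267 -1.454  2.062  1.679  1.18   0.393] 0.0
0.07 flip [ 0.068  0.793 -0.103  2.111  3.267  0.095 -1.444] 0.0
0.07 side [ 0.323  0.839 -0.522  2.107  1.85   0.302  0.027] 0.0
0.07 now [ 0.707  1.279 -1.467  2.089  1.693  1.197  0.374] 0.0
0.04 flip [ 0.076  0.803 -0.09   2.193  3.277  0.188 -1.438] 0.0
0.04 side [ 0.408  0.876 -0.639  2.184  1.981  0.414 -0.082] 0.0
0.04 now [ 0.728  1.283 -1.453  2.171  1.733  1.192  0.306] 0.0
0 flip [ 0.088  0.829 -0.071  2.302  3.286  0.321 -1.422] 0.0
0 side [ 0.488  0.93  -0.744  2.288  2.108  0.546 -0.19 ] 0.0
0 now [ 0.753  1.3   -1.445  2.278  1.791  1.208  0.216] 0.0
```

Now the kinematics fit to 0.6 mm, and the half-turned grasp reaches the whole slope with margin. I tilt to the face at a hover 60 mm off.

Call:
{"method": "carry_out", "body": {"plan": [{"rot": [0,-0.05,0],"xyz": [0,0,0.005],"grip": 255},{"rot": [0,-0.12,0],"xyz": [-0.002,0.001,0.015],"grip": 255},{"rot": [0.001,-0.19,0],"xyz": [-0.003,0.002,0.03],"grip": 255},{"rot": [0.002,-0.26,0],"xyz": [-0.005,0.003,0.045],"grip": 255},{"rot": [0.005,-0.33,-0.0025],"xyz": [-0.007,0.0035,0.06],"grip": 255},{"rot": [0.005,-0.37,-0.0025],"xyz": [-0.007,0.0035,0.074],"grip": 255},{"rot": [0.005,-0.37,-0.0025],"xyz": [-0.007,0.0035,0.074],"grip": 255},{"rot": [0.005,-0.37,-0.0025],"xyz": [-0.007,0.0035,0.074],"grip": 255}]}}

```text
clock: 15.52
tool_pos: [0.573, -0.0219, 0.1273]
eef_rot: [-0.121, 0.978, 0.021, 0.169]
contact_force: [0.9, 1.2, -0.9]
opening: 0.156
finger_force: 40.0
```

```bash
python3 go.py [.075,0,.01];  python3 -c "
from plant import r;print(r.get_state()['q'].round(3))"
```

```text
clock 15.5167 carrier in seat [ 0.0698 -0.0001  0.0601] rotvec [ 0.0012 -0.0028  0.0014] F face [ 0.8   0.92 -1.22] M face [ 0.059  0.221 -0.051] grip 39.999793684110045
[.075,0,.01] world [ 0.5942 -0.0165  0.0819] tool shift [-0.0054 -0.      0.0501]
[ 0.725  1.061 -1.376  2.118  1.549  1.003  0.39 ]
```

Tracking is good. I descend to 10 mm, then 4 mm.

Call:
{"method": "carry_out", "body": {"plan": [{"rot": [0,-0.002,0.001],"xyz": [-0.003,0,0.02],"grip": 255},{"rot": [0,-0.002,0.001],"xyz": [-0.005,0,0.035],"grip": 255},{"rot": [0,-0.002,0.001],"xyz": [-0.005,0,0.045],"grip": 255},{"rot": [0,-0.002,0.001],"xyz": [-0.005,0,0.052],"grip": 255},{"rot": [0,-0.002,0.001],"xyz": [-0.005,0,0.056],"grip": 255},{"rot": [0,-0.002,0.001],"xyz": [-0.005,0,0.056],"grip": 255},{"rot": [0,-0.002,0.001],"xyz": [-0.005,0,0.056],"grip": 255}]}}

```text
clock: 16.1
tool_pos: [0.5968, -0.0154, 0.0774]
eef_rot: [-0.121, 0.977, 0.022, 0.172]
contact_force: [0.5, -0.1, -1.1]
opening: 0.157
finger_force: 40.0
```

```bash
python3 go.py [.075,0,0];  python3 -c "
from plant import r;print(r.get_state()['q'].round(3))"
```

```text
clock 16.1 carrier in seat [0.076  0.0004 0.0048] rotvec [0.0014 0.0023 0.0014] F face [ 0.11 -0.25 -1.16] M face [-0.008  0.28  -0.006] grip 39.999962244182825
[.075,0,0] world [ 0.5975 -0.0157  0.0725] tool shift [ 0.0011 -0.0005  0.0048]
[ 0.676  1.157 -1.312  2.084  1.668  1.009  0.35 ]
```

Call:
{"method": "carry_out", "body": {"plan": [{"rot": [0,0,0],"xyz": [0,0,0.002],"grip": 255},{"rot": [0,0,0],"xyz": [0,0,0.003],"grip": 255},{"rot": [0,0,0],"xyz": [0,0,0.004],"grip": 255},{"rot": [0,0,0],"xyz": [0,0,0.004],"grip": 255}]}}

```text
clock: 16.43
tool_pos: [0.598, -0.0151, 0.0741]
eef_rot: [-0.122, 0.977, 0.022, 0.172]
contact_force: [-4.5, -2.0, 6.6]
opening: 0.156
finger_force: 40.0
```

```bash
python3 go.py
```

```text
clock 16.4333 carrier in seat [0.0761 0.0004 0.0013] rotvec [0.0011 0.0032 0.0023] F face [-2.33 -0.85  7.83] M face [-0.105  0.34  -0.074] grip 40.00636615790427
```

Call:
{"method": "carry_out", "body": {"plan": [{"rot": [0,0,0],"xyz": [0,0,0.001],"grip": 255},{"rot": [0,0,0],"xyz": [0,0,0.0015],"grip": 255},{"rot": [0,0,0],"xyz": [0,0,0.0015],"grip": 255}]}}

```text
clock: 16.68
tool_pos: [0.5984, -0.015, 0.0731]
eef_rot: [-0.122, 0.977, 0.021, 0.172]
contact_force: [-5.4, -2.8, 9.5]
opening: 0.153
finger_force: 40.0
```

```bash
python3 go.py
```

```text
clock 16.6833 carrier in seat [0.0761 0.0004 0.0002] rotvec [0.0009 0.0034 0.0025] F face [-2.29 -1.4  10.95] M face [-0.227  0.421 -0.009] grip 40.00617460347712
```

Contact is at about 12 N with the pressure centre inside the plate. I ease to about 7 N, then start drawing it down the slope (+tool x).

Call:
{"method": "carry_out", "body": {"plan": [{"rot": [0,0,0],"xyz": [0,0,-0.0005],"grip": 255},{"rot": [0,0,0],"xyz": [0,0,-0.001],"grip": 255},{"rot": [0,0,0],"xyz": [0,0,-0.0015],"grip": 255},{"rot": [0,0,0],"xyz": [0,0,-0.0015],"grip": 255}]}}

```text
clock: 17.02
tool_pos: [0.5979, -0.0151, 0.0743]
eef_rot: [-0.122, 0.977, 0.022, 0.172]
contact_force: [-3.7, -1.6, 6.5]
opening: 0.157
finger_force: 40.0
```

```bash
python3 go.py
```

```text
clock 17.0167 carrier in seat [0.0761 0.0005 0.0015] rotvec [0.0011 0.0033 0.0024] F face [-1.54 -0.62  7.5 ] M face [-0.1    0.287 -0.028] grip 40.0058788061142
```

Call:
{"method": "carry_out", "body": {"plan": [{"rot": [0,0,0],"xyz": [0.002,0,0],"grip": 255},{"rot": [0,0,0],"xyz": [0.004,0,0],"grip": 255},{"rot": [0,0,0],"xyz": [0.006,0,0],"grip": 255},{"rot": [0,0,0],"xyz": [0.008,0,0],"grip": 255},{"rot": [0,0,0],"xyz": [0.01,0,0],"grip": 255}]}}

```text
clock: 17.43
tool_pos: [0.5916, -0.0166, 0.0723]
eef_rot: [-0.122, 0.977, 0.022, 0.175]
contact_force: [1.2, -0.3, 5.9]
opening: 0.154
finger_force: 40.0
```

```bash
python3 go.py; python3 -c "
from plant import r;print(r.get_state()['q'].round(3))"
```

```text
clock 17.4333 carrier in seat [0.0692 0.0006 0.0019] rotvec [0.0015 0.009  0.002 ] F face [ 3.   -0.58  5.24] M face [-0.124 -0.858  0.004] grip 40.00786160118878
[ 0.681  1.166 -1.31   2.107  1.699  1.011  0.323]
```

Call:
{"method": "carry_out", "body": {"plan": [{"rot": [0,0.002,0],"xyz": [0.003,0,0.0002],"grip": 255},{"rot": [0,0.004,0],"xyz": [0.006,0,0.0003],"grip": 255},{"rot": [0,0.006,0],"xyz": [0.009,0,0.0004],"grip": 255},{"rot": [0,0.006,0],"xyz": [0.012,0,0.0005],"grip": 255},{"rot": [0,0.006,0],"xyz": [0.015,0,0.0005],"grip": 255},{"rot": [0,0.006,0],"xyz": [0.018,0,0.0005],"grip": 255}]}}

```text
clock: 17.93
tool_pos: [0.5756, -0.0206, 0.0658]
eef_rot: [-0.122, 0.977, 0.022, 0.172]
contact_force: [1.8, 0.8, 7.4]
opening: 0.155
finger_force: 40.0
```

```bash
python3 go.py
```

```text
clock 17.9333 carrier in seat [0.0515 0.0006 0.0013] rotvec [0.0015 0.0035 0.0021] F face [4.37 0.33 6.27] M face [-0.139 -0.902  0.004] grip 40.00769496895373
```

Call:
{"method": "carry_out", "body": {"plan": [{"rot": [0,0,0],"xyz": [0.003,0,0],"grip": 255},{"rot": [0,0,0],"xyz": [0.006,0,0],"grip": 255},{"rot": [0,0,0],"xyz": [0.009,0,0],"grip": 255},{"rot": [0,0,0],"xyz": [0.012,0,0],"grip": 255},{"rot": [0,0,0],"xyz": [0.015,0,0],"grip": 255},{"rot": [0,0,0],"xyz": [0.018,0,0],"grip": 255},{"rot": [0,0,0],"xyz": [0.021,0,0],"grip": 255}]}}

```text
clock: 18.52
tool_pos: [0.5559, -0.0256, 0.0583]
eef_rot: [-0.122, 0.977, 0.022, 0.172]
contact_force: [1.2, 0.5, 4.8]
opening: 0.155
finger_force: 40.0
```

```bash
python3 go.py
```

```text
clock 18.5167 carrier in seat [0.0299 0.0005 0.0011] rotvec [0.0014 0.0024 0.0019] F face [2.87 0.2  4.08] M face [-0.062 -0.711  0.005] grip 40.00639893114567
```

Call:
{"method": "carry_out", "body": {"plan": [{"rot": [0,0,0],"xyz": [0.003,0,0.0003],"grip": 255},{"rot": [0,0,0],"xyz": [0.006,0,0.0006],"grip": 255},{"rot": [0,0,0],"xyz": [0.009,0,0.0009],"grip": 255},{"rot": [0,0,0],"xyz": [0.012,0,0.001],"grip": 255},{"rot": [0,0,0],"xyz": [0.015,0,0.0012],"grip": 255},{"rot": [0,0,0],"xyz": [0.018,0,0.0012],"grip": 255},{"rot": [0,0,0],"xyz": [0.02,0,0.0013],"grip": 255}]}}

```text
clock: 19.1
tool_pos: [0.5384, -0.0299, 0.0506]
eef_rot: [-0.122, 0.977, 0.022, 0.172]
contact_force: [1.8, 0.3, 6.6]
opening: 0.15
finger_force: 40.0
```

```bash
python3 go.py
```

```text
clock 19.1 carrier in seat [ 0.0104  0.0005 -0.    ] rotvec [0.0015 0.0034 0.0022] F face [ 3.98 -0.1   5.59] M face [-0.1   -0.954  0.01 ] grip 40.007708463817835
```

Continue in small steps until the tangential force rises at the ledge.

Call:
{"method": "carry_out", "body": {"plan": [{"rot": [0,0,0],"xyz": [0.002,0,0.0002],"grip": 255},{"rot": [0,0,0],"xyz": [0.004,0,0.0003],"grip": 255},{"rot": [0,0,0],"xyz": [0.006,0,0.0005],"grip": 255},{"rot": [0,0,0],"xyz": [0.008,0,0.0006],"grip": 255},{"rot": [0,0,0],"xyz": [0.008,0,0.0006],"grip": 255}]}}

```text
clock: 19.52
tool_pos: [0.5314, -0.0317, 0.0475]
eef_rot: [-0.122, 0.977, 0.022, 0.172]
contact_force: [2.4, 0.0, 8.5]
opening: 0.155
finger_force: 40.0
```

```bash
python3 go.py
```

```text
clock 19.5167 carrier in seat [ 0.0025  0.0005 -0.0005] rotvec [0.0014 0.0036 0.0023] F face [ 5.06 -0.57  7.23] M face [-0.064 -0.87  -0.01 ] grip 40.00825099647045
```

Call:
{"method": "carry_out", "body": {"plan": [{"rot": [0,0,0],"xyz": [0.0007,0,0],"grip": 255},{"rot": [0,0,0],"xyz": [0.0015,0,0],"grip": 255},{"rot": [0,0,0],"xyz": [0.0015,0,0],"grip": 255}]}}

```text
clock: 19.77
tool_pos: [0.5304, -0.032, 0.0471]
eef_rot: [-0.122, 0.977, 0.022, 0.172]
contact_force: [1.6, 0.4, 8.2]
opening: 0.151
finger_force: 40.0
```

```bash
python3 go.py
```

```text
clock 19.7667 carrier in seat [ 0.0013  0.0005 -0.0005] rotvec [0.0015 0.0041 0.0022] F face [ 4.35 -0.05  7.13] M face [-0.147 -0.976 -0.033] grip 40.00811465084553
```

Call:
{"method": "carry_out", "body": {"plan": [{"rot": [0,0,0],"xyz": [0.0007,0,0],"grip": 255},{"rot": [0,0,0],"xyz": [0.0015,0,0],"grip": 255},{"rot": [0,0,0],"xyz": [0.0015,0,0],"grip": 255}]}}

```text
clock: 20.02
tool_pos: [0.5294, -0.0322, 0.0468]
eef_rot: [-0.122, 0.977, 0.022, 0.173]
contact_force: [2.3, 0.9, 7.5]
opening: 0.158
finger_force: 40.0
```

```bash
python3 go.py
```

```text
clock 20.0167 carrier in seat [ 0.0003  0.0005 -0.0005] rotvec [0.0014 0.0048 0.0021] F face [4.84 0.34 6.25] M face [-0.089 -1.158 -0.015] grip 40.00719401054084
```

Call:
{"method": "carry_out", "body": {"plan": [{"rot": [0,0,0],"xyz": [0.0007,0,0],"grip": 255},{"rot": [0,0,0],"xyz": [0.0013,0,0],"grip": 255},{"rot": [0,0,0],"xyz": [0.0013,0,0],"grip": 255}]}}

```text
clock: 20.27
tool_pos: [0.5294, -0.0322, 0.0469]
eef_rot: [-0.122, 0.977, 0.022, 0.174]
contact_force: [4.6, 1.2, 8.3]
opening: 0.154
finger_force: 40.0
```

```bash
python3 go.py
```

```text
clock 20.2667 carrier in seat [ 0.0002  0.0005 -0.0004] rotvec [0.0013 0.007  0.0018] F face [7.27 0.04 6.19] M face [-0.1   -1.494 -0.021] grip 40.00473481602967
```

The ledge is met: x is stuck at about 0.0002 m and the tangential force is rising. I bring the press up to about 10 N and settle.

Call:
{"method": "carry_out", "body": {"plan": [{"rot": [0,0.002,0],"xyz": [0,0,0.0004],"grip": 255},{"rot": [0,0.004,0],"xyz": [0,0,0.0008],"grip": 255},{"rot": [0,0.004,0],"xyz": [0,0,0.0008],"grip": 255},{"rot": [0,0.004,0],"xyz": [0,0,0.0008],"grip": 255},{"rot": [0,0.004,0],"xyz": [0,0,0.0008],"grip": 255},{"rot": [0,0.004,0],"xyz": [0,0,0.0008],"grip": 255}]}}

```text
clock: 20.77
tool_pos: [0.5295, -0.0322, 0.0462]
eef_rot: [-0.122, 0.977, 0.022, 0.172]
contact_force: [2.5, 0.2, 10.3]
opening: 0.155
finger_force: 40.0
```

```bash
python3 go.py; python3 - <<'E'
from h import *
w=r.snapshot('wrist')[:,:,::-1]; s=r.snapshot('side')[:,:,::-1]; a=r.snapshot('scene')[:,:,::-1]
S=cv2.resize(s[120:220,250:370],(360,300)); A=cv2.resize(a[130:230,280:400],(360,300))
cv2.imwrite('pics/end.png',np.hstack([np.pad(w[:,100:540],((0,200),(0,0),(0,0))),np.vstack([S,A])]))
E
```

```text
clock 20.7667 carrier in seat [ 0.0002  0.0005 -0.001 ] rotvec [0.0012 0.0029 0.002 ] F face [ 5.77 -0.43  8.84] M face [-0.133 -1.49  -0.026] grip 40.00702519901097
```

View pics/end.png

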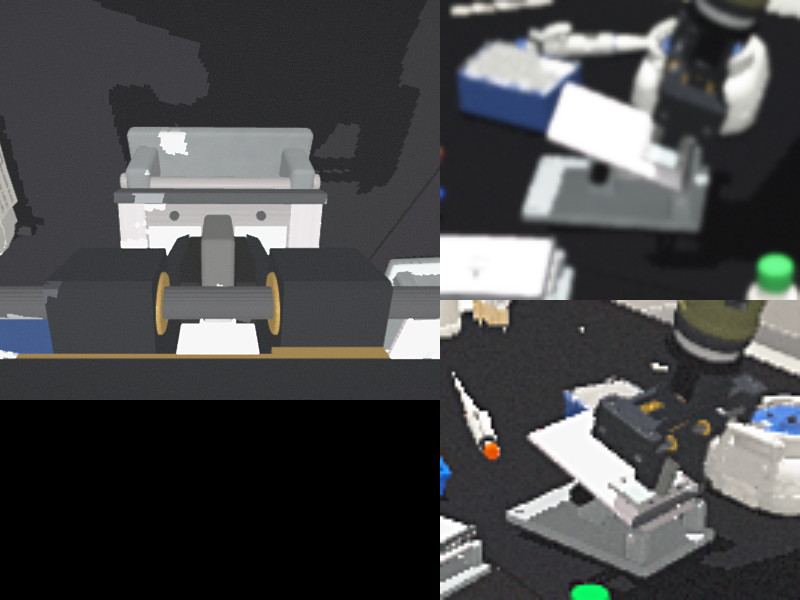

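The plate lies against the dark ledge (row 197) with its edge parallel to it. It is centred on the face (plate u about 147–292, face 118–322), and the normal force is about 10 N with 40 N grip. I hand it in.

```bash
python3 -c "
from plant import r;print(r.finish_job())"
```

```text
the job is handed in; nothing more can be done
None
```

I laid the carrier on the upper face, drew it down pressed all the way to the ledge, and handed it in at about 21 s of the 64 s allowed, still gripped (40 N) and pressed at about 10 N; it looked flush, centred and square, but the result was not reported back.

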